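# Refit the filter-bay cover of a bench dust extractor

## Robot

A 6-joint arm with a two-finger parallel gripper is mounted at the origin on a cart in front of the work surface, level with it; the furniture and walls round the work are solid. World frame = base frame: x ahead of the robot, y to its left, z up, the work surface at z = 0. Lengths are in m, angles in degrees, forces in N, time in s.
With the tool pointing down it reaches from about 0.4 to 0.825 m from the base axis. Payload 7 kg.
Tool frame: the origin (TCP) lies midway between the tips of the shut fingers; the grasp point (between the pads) lies 19 mm behind it (ctrl.hold_point_z is the distance from the TCP to the grasp point, in m); z points along the fingers, y is the line along which they close (so a half turn about z gives the same grasp; the last joint's range is limited). The gripper opens to 88 mm and grips with 3 to 60 N. Pads are 19 mm wide; open, the fingers measure 130 mm over their backs; the gripper's body (78 mm by 193 mm) begins 47 mm behind the grasp point.
Start: joints at [-48.123, 20.546, 0.682, 0, -70.136, -16.507], TCP at [0.289, -0.61, 0.227] pointing down, gripper open.
Joint ranges: [-176.03, 176.03], [-82.01, 121.73], [-58.28, 71.71], [-173.87, 95.51], [-174.79, -0.11], [-173.66, 173.66]. Speed limits (degrees/s): [136.94, 136.94, 172.46, 180, 180, 180].

## Interface

Orientations are given as [roll, pitch, yaw] about the fixed x, y, z axes, in that order (R = Rz(yaw) Ry(pitch) Rx(roll)).
In Python, from plant import ctrl gives the robot as it stands.
- The arm moves only by the tool apply_moves, never from a script. Its argument "deltas" is a list of rows, each an object with "fingers": the finger opening in mm, from 0 to 87.6; "delta_pos": the shift along the tool's x, y, z in mm, a list of three; "angular": the turn, a rotation vector about the tool's x, y, z in degrees, a list of three. A call has 1 to 10 rows; each row is the pose to reach, as a shift and turn from the pose commanded when the call began, along the tool's axes at that moment; what a row does not reach only later rows make up. A row lasts 1/10 s, in which the tool goes at most 50 mm and 8.59 degrees, less where a joint would pass 70% of its speed; a pose out of reach is approached as far as the arm can. A call with a gripper value outside its range is refused whole. The fingers move at their own pace and stop on an object; the grip force is fixed at half the most. Time passes only in rows, so rows that repeat a pose let the fingers close. It gives the time, the measured TCP pose, the force, the opening and the grip force at its end, in the units of the state.
- ctrl.get_obs(): the state, without advancing time (a new reading comes with each control period).
- ctrl.snapshot(name): name is "side" or "top" or "wrist"; returns the picture (400x640x3 uint8, red, green, blue); there is no depth.
- ctrl.camera_params(name): a dict with "fx", "fy", "cx", "cy" (pixels), "cam_to_world" (4x4, takes a point from camera to world coordinates); the wrist camera has in their place "mount" (4x4, takes a point from camera to tool coordinates, whose origin is the TCP and whose axes are the flange's). Camera axes: x right, y up, looking along -z (the intrinsics and any distortion apply to the point x, -y, -z); pixel columns grow to the right and rows downward; lengths in m; the calibration is good to about 2 mm. A picture is of the moment at which its call begins: read the wrist's pose just before it. camera_params takes no time and is no camera call.
- ctrl.close_job(): hands the job in; it is judged then, once.
The state is a dict: "clock": time; "joint_pos": joint angles; "qvel": joint speeds; "tau": joint torques, N m; "tool_pos": TCP position; "orientation": TCP orientation; "force": force on the tool from outside, world axes, zero at the start; "moment": the same for the moment, N m; "opening": finger opening in m; "gripper_force": force on a finger pad.
Only numpy, scipy, OpenCV 4.12 (cv2) and the standard library are available. Lean on these libraries where they do the work, as an engineer would, in place of code of your own. Each camera call takes 0.05 s, during which the arm holds its last target. There are 200 camera calls.

## Task

The dust extractor on the bench has had its filter changed: close the filter bay again. Pick up the light-grey cover by its black pull, hook its lip under the aluminium ledge at the back of the bay with the cover tilted, then swing the front down and press it until the spring catch snaps over its front edge and the cover lies fully home. Feel it in gently, never with more than about 25 N between cover and extractor, let go, and do not disturb the other things on the bench.

Things in the scene. Friction and masses are not known exactly. Their poses are not given: they have to be found in the camera images.
- extractor: Charcoal bench dust extractor, fixed, 224 x 224 mm, hose port on its +y side, switch and dial on its front (-x). Origin: centre of underside; z up, x from front to back. On it (z 79 to 110 mm) is clamped the grey filter cassette with the open bay, ledge and catch. Its lugs are slotted: it stands shifted by -8 to +8 mm in x and in y and 0 to 4 mm up, NOT in the readings: feel for it.
- ledge_edge (a point): Where the middle of the lower corner of the aluminium ledge at the back of the bay is if the cassette is not shifted: x 62, y 0, z 105 mm in the extractor's frame, axes as its. The ledge is 5 mm thick (z 105 to 110), as wide as the bay, its top level with the cassette's deck behind it (to x = 104); free space under it runs back to x = 82 and down to z = 78 mm.
- bay_seat (a point): Where the cover's origin lies when home and back at the ledge, if the cassette is not shifted: x -2, y 0, z 99.5 mm in the extractor's frame. Bay: front wall x = -70, side walls y = +-63, deck z = 110; filter top z = 92. Seat rails for the plate at z = 105 (along the sides 11 mm wide, x -70 to 28; along the front 10 mm). Play 2.5 mm in x, 2.5 mm to either side. All shift with the cassette.
- cover: Loose light-grey cover, about 0.16 kg, flat on the bench. Origin: centre of underside; z up, x towards its lip (black arrow bars point there). Plate z 5.5 to 10.5, x -65.5 (front edge) to 64 (back face), y +-60.5; two ribs below it (z 0 to 5.5, x +-50, y 36 to 42 either side). All mm.
- cover_pull (a point): Grip point: middle of the cover's black pull, x = 0, y = 0, z = 24 mm in the cover's frame, axes as the cover's. The pull is 16 mm thick (x), 54 mm long (y) and stands from z = 10.5 to 38 mm.
- cover_lip (a point): Middle of the end of the cover's lip: x = 78, y = 0, z = 2 mm in the cover's frame. The lip is 100 mm wide and 4 mm thick (z 0 to 4) and sticks out 14 mm from the foot of the plate's back face (x = 64). Seated, its top lies 1.5 mm below the ledge and the back face stands at the ledge's edge.
- cover_front (a point): Middle of the plate's front edge: x = -65.5, y = 0, z = 8 mm in the cover's frame. Seated it is 107.5 mm above the extractor's underside, plus the lift of the cassette (0 to 4 mm).
- catch (a joint): Damped spring catch, mid front wall, m: 0 = home, up to 0.009 pushed back (-x). Nose 22 mm wide; home it reaches to x = -64.5 mm, 0.8 mm above the deck, its end rises 1.8 mm, then slopes back 5.6 over 10 mm. Spring 2 N home, 3.6 N at 4 mm. The plate's edge needs 4 to 12 N of pressing to snap below it, on a hard seat. Guide block: x -103 to -73, y +-23, 19 mm above the deck.
- used_filter: The dirty filter that came out: blue frame 110 x 100 x 18 mm, brown pleats; lies on the bench, leave alone. Origin: centre of underside.
- screwdriver_y: Yellow-handled screwdriver, 190 mm, lying behind the extractor to its right; leave alone.
- screw_box: Red flat screw tin, 66 x 101 x 29 mm; leave alone.
- tape_rule: Yellow tape measure, 42 x 78 x 70 mm; leave alone.
- screwdriver_r: Red-handled screwdriver, 190 mm, left of the extractor; leave alone.

How it is judged:
By the outcome, as a careful person would: the job done as asked, in the order asked, and still so for the second after the job is handed in, with the robot touching nothing.
It also fails if it takes over 69 s, if anything falls off the work surface, if the arm or the gripper's body presses on something with over 40 N, if the wrist force passes 120 N, or if a joint passes its speed limit or range.

## Working session

There is one attempt and no reset: what is moved stays moved. The work goes in short steps, Python scripts to look and compute and a tool call to move; the robot and the scene stay as the last step left them, time stands still between calls to the robot, and variables do not carry over. Pictures are saved under pics/ and viewed, at most 10 in all, crops included, and the job is handed in when it is done.

Besides the shell and the picture viewer there is one more tool, called after "Call:" as name([rows], argument=value, ...), one row to a line, values as JSON. apply_moves: Moves the arm, as the interface text tells. Its arguments: {"type":"object","properties":{"deltas":{"type":"array"}},"required":["deltas"]}

```bash
mkdir -p pics; ls
python3 - <<'E'
from plant import ctrl
import cv2,numpy as np
o=ctrl.get_obs()
print({k:np.round(v,3).tolist() for k,v in o.items()})
for n in ("top","side"):
    im=ctrl.snapshot(n); cv2.imwrite(f"pics/{n}0.png",im[:,:,::-1])
    p=ctrl.camera_params(n); print(n,{k:np.round(v,3).tolist() for k,v in p.items()})
print(ctrl.camera_params("wrist"))
E
```

```text
pics
{'clock': 0.0, 'joint_pos': [-48.122, 20.59, 0.633, -0.02, -70.137, -16.508], 'qvel': [-0.087, 0.039, 0.068, 0.054, 0.059, 0.076], 'tau': [0.001, -58.272, 29.307, 6.998, 0.007, -0.0], 'tool_pos': [0.289, -0.609, 0.226], 'orientation': [179.904, -0.008, -154.637], 'force': [0.831, 0.226, 0.159], 'moment': [-0.059, -0.022, 0.002], 'gripper_force': 0.0, 'opening': 0.087}
top {'fx': 449.922, 'fy': 449.922, 'cx': 328.595, 'cy': 195.288, 'cam_to_world': [[-0.007, 0.998, -0.066, 0.477], [-1.0, -0.005, 0.021, -0.002], [0.021, 0.066, 0.998, 1.375], [0.0, 0.0, 0.0, 1.0]]}
side {'fx': 503.053, 'fy': 503.053, 'cx': 321.353, 'cy': 201.785, 'cam_to_world': [[0.999, 0.01, -0.044, 0.51], [-0.043, 0.479, -0.877, -1.596], [0.012, 0.878, 0.479, 0.951], [0.0, 0.0, 0.0, 1.0]]}
{'fx': 326.4358148402046, 'fy': 326.4358148402046, 'cx': 319.23667803258155, 'cy': 197.10121630788325, 'mount': array([[ 6.89110945e-04,  9.50847880e-01,  3.09657608e-01,
         8.47253095e-02],
       [ 9.99999733e-01, -5.79873942e-04, -4.44810168e-04,
         3.53000586e-04],
       [-2.43384428e-04,  3.09657832e-01, -9.50848026e-01,
        -1.57613645e-01],
       [ 0.00000000e+00,  0.00000000e+00,  0.00000000e+00,
         1.00000000e+00]])}
```

View pics/top0.png

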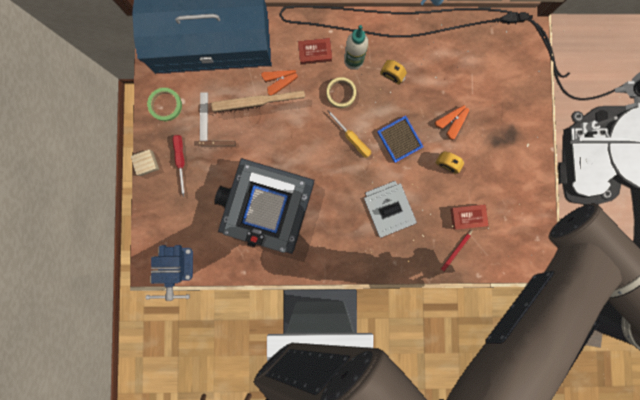

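View pics/side0.png

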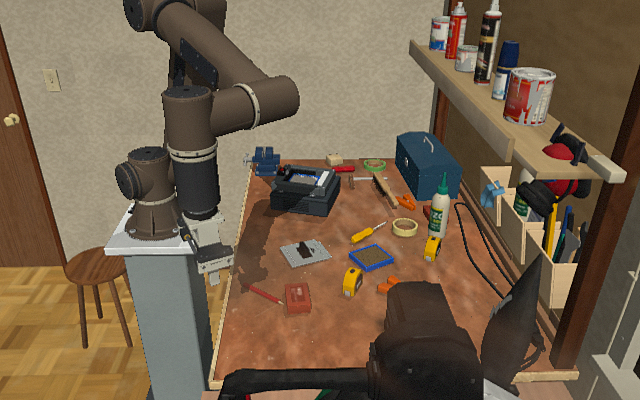

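Top view: the cover is at about (390,209), the extractor at (267,205) with its white ledge area up at (272,182) and its red switch at (254,239). The hose port is on its left (222,195). I'll enlarge this and measure.

```bash
cat > h.py <<'E'
import numpy as np, cv2
from plant import ctrl
from scipy.spatial.transform import Rotation as R
def T(o):
    M=np.eye(4); M[:3,:3]=R.from_euler('xyz',o["orientation"],degrees=True).as_matrix(); M[:3,3]=o["tool_pos"]; return M
def cam(n,o=None):
    p=ctrl.camera_params(n)
    return p, (p["cam_to_world"] if n!="wrist" else T(o)@p["mount"])
def ray(n,uv,o=None):
    p,M=cam(n,o); u,v=uv
    d=np.array([(u-p["cx"])/p["fx"],-(v-p["cy"])/p["fy"],-1.]); return M[:3,3],M[:3,:3]@d
def onplane(n,uv,z,o=None):
    c,d=ray(n,uv,o); return c+d*(z-c[2])/d[2]
def proj(n,X,o=None):
    p,M=cam(n,o); q=np.linalg.inv(M)@np.append(X,1); return np.array([p["cx"]+p["fx"]*q[0]/-q[2],p["cy"]-p["fy"]*q[1]/-q[2]])
E
python3 - <<'E'
from h import *
im=cv2.imread("pics/top0.png")
cv2.imwrite("pics/crop0.png",cv2.resize(im[150:260,205:425],None,fx=3.6,fy=3.6,interpolation=cv2.INTER_CUBIC))
hsv=cv2.cvtColor(im,cv2.COLOR_BGR2HSV)
m=((hsv[...,1]<40)&(hsv[...,2]>110)).astype(np.uint8)*255
roi=np.zeros_like(m); roi[175:245,355:425]=m[175:245,355:425]
roi=cv2.morphologyEx(roi,cv2.MORPH_CLOSE,np.ones((3,3)))
c=max(cv2.findContours(roi,0,1)[0],key=cv2.contourArea)
r=cv2.minAreaRect(c);print(r)
b=cv2.boxPoints(r); w=[onplane("top",x,.0105) for x in b]; print(np.round(w,4)); print(np.linalg.norm(np.diff(w,axis=0),axis=1))
print("ext",onplane("top",(267,205),.1))
E
```

```text
((389.0000305175781, 208.00003051757812), (47.53800582885742, 40.110191345214844), 68.19859313964844)
[[ 0.5724 -0.1307  0.0105]
 [ 0.6174 -0.2453  0.0105]
 [ 0.4824 -0.2968  0.0105]
 [ 0.4382 -0.1827  0.0105]]
[0.1230867  0.1445034  0.12238213]
ext [0.53457291 0.14591737 0.1       ]
```

View pics/crop0.png

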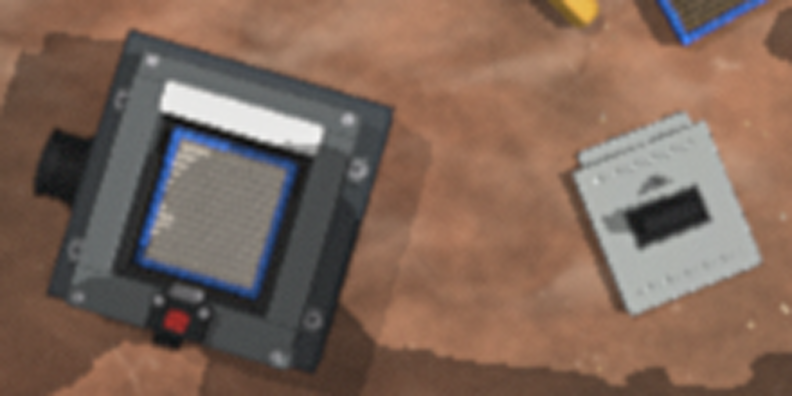

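The crop shows the cover's lip pointing up and left (yaw about +21°). The extractor's ledge is at the top right of its body and the catch is at (187,293) (yaw about −16°). Next I'll take a close wrist look at the extractor, then at the cover.

```bash
cat >> h.py <<'E'
def delta(pos,rpy,o=None):
    o=o or ctrl.get_obs(); A=T(o); Rt=R.from_euler('xyz',rpy,degrees=True)
    d=A[:3,:3].T@(np.array(pos)-A[:3,3]); r=(R.from_matrix(A[:3,:3]).inv()*Rt).as_rotvec(degrees=True)
    print("pos mm",np.round(d*1000,1),"rot",np.round(r,2))
E
python3 - <<'E'
from h import *
c=[(132,32),(393,107),(315,372),(50,293)]
w=np.array([onplane("top",(u/3.6+205,v/3.6+150),.079) for u,v in c]);print(w.round(4),w.mean(0)); e=np.roll(w,-1,0)-w; print(np.linalg.norm(e,axis=1),np.degrees(np.arctan2(e[:,1],e[:,0])))
delta([.535,.146,.25],[180,0,-106])
E
```

```text
[[0.6693 0.2217 0.079 ]
 [0.6079 0.0125 0.079 ]
 [0.3969 0.0754 0.079 ]
 [0.4609 0.2853 0.079 ]] [0.53374793 0.14870545 0.079     ]
[0.21802401 0.22014199 0.21943176 0.21794013] [-106.37173738  163.41360132   73.05077099  -16.95573908]
pos mm [-545.9  577.4  -23.5] rot [ 8.000e-02  3.000e-02 -4.864e+01]
```

Call:
apply_moves([
  {"fingers": 87,"delta_pos": [-34,36,-2],"angular": [0,0,-3]},
  {"fingers": 87,"delta_pos": [-68,72,-4],"angular": [0,0,-6]},
  {"fingers": 87,"delta_pos": [-102,108,-6],"angular": [0,0,-9]},
  {"fingers": 87,"delta_pos": [-136,144,-8],"angular": [0,0,-12]},
  {"fingers": 87,"delta_pos": [-170,180,-10],"angular": [0,0,-15]},
  {"fingers": 87,"delta_pos": [-204,216,-12],"angular": [0,0,-18]},
  {"fingers": 87,"delta_pos": [-238,252,-14],"angular": [0,0,-21]},
  {"fingers": 87,"delta_pos": [-272,288,-16],"angular": [0,0,-24]},
  {"fingers": 87,"delta_pos": [-306,324,-18],"angular": [0,0,-27]},
  {"fingers": 87,"delta_pos": [-340,360,-20],"angular": [0,0,-30]},
])

```text
clock: 1.1
tool_pos: [0.4421, -0.1369, 0.2467]
orientation: [-180.0, 0.0, -124.5]
force: [1.5, -0.8, 0.6]
opening: 0.087
gripper_force: 0.0
```

Run:
```python
from h import *
o=ctrl.get_obs();print(o["tool_pos"],o["orientation"],o["clock"])
delta([.535,.146,.25],[180,0,-106])
```

```text
[ 0.44209179 -0.13694096  0.24671397] [-1.79989811e+02  1.81362731e-02 -1.24508006e+02] 1.1
pos mm [-285.8   83.7   -3.2] rot [-1.000e-02  2.000e-02 -1.851e+01]
```

Call:
apply_moves([
  {"fingers": 87,"delta_pos": [-47,14,0],"angular": [0,0,-3]},
  {"fingers": 87,"delta_pos": [-94,28,0],"angular": [0,0,-6]},
  {"fingers": 87,"delta_pos": [-141,42,0],"angular": [0,0,-9]},
  {"fingers": 87,"delta_pos": [-188,56,-1],"angular": [0,0,-12]},
  {"fingers": 87,"delta_pos": [-230,70,-2],"angular": [0,0,-15]},
  {"fingers": 87,"delta_pos": [-265,80,-3],"angular": [0,0,-18]},
  {"fingers": 87,"delta_pos": [-265,80,-3],"angular": [0,0,-18]},
  {"fingers": 87,"delta_pos": [-265,80,-3],"angular": [0,0,-18]},
])

```text
clock: 1.9
tool_pos: [0.5266, 0.1252, 0.2488]
orientation: [179.9, -0.1, -106.6]
force: [-0.5, -0.8, 1.2]
opening: 0.0871
gripper_force: 0.0
```

Run:
```python
from h import *
import pickle
o=ctrl.get_obs();print(o["tool_pos"],o["orientation"],o["clock"])
im=ctrl.snapshot("wrist"); pickle.dump(o,open("o1.pkl","wb")); cv2.imwrite("pics/w1.png",im[:,:,::-1])
```

```text
[0.52656988 0.12523107 0.24876112] [ 1.79929942e+02 -6.61675671e-02 -1.06564031e+02] 1.9
```

View pics/w1.png

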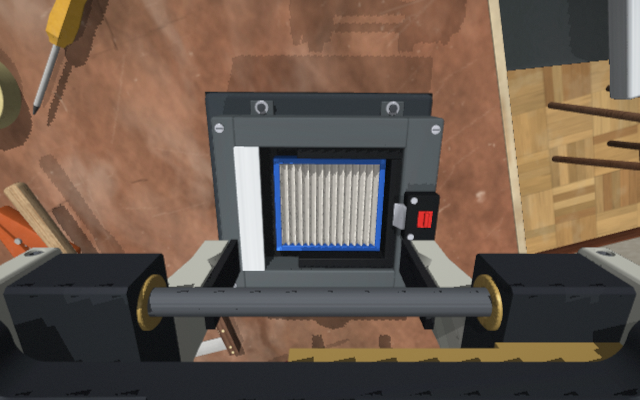

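The wrist view shows the white ledge at cols 235–263, rows 147–270, the bay with the filter, the catch nose at (400,216) and its guide block with a red mark at (425,220). The body's −y edge is at row 93, running from col 207 to 432.

Run:
```python
from h import *
import pickle
o=pickle.load(open("o1.pkl","rb"))
im=cv2.imread("pics/w1.png"); g=cv2.cvtColor(im,6).astype(float)
m=(im.min(2)>185).astype(np.uint8); m[:120]=0;m[275:]=0;m[:,:225]=0;m[:,268:]=0
c=max(cv2.findContours(m,0,1)[0],key=cv2.contourArea);r=cv2.minAreaRect(c);print(r)
b=cv2.boxPoints(r)
for z in(.110,.114):
    w=np.array([onplane("wrist",x,z,o) for x in b]);e=np.roll(w,-1,0)-w
    print(z,w.round(4).tolist(),np.linalg.norm(e,axis=1).round(4),np.degrees(np.arctan2(e[:,1],e[:,0])).round(2))
# row/col profiles
def pk(a,lo,n=6):
    d=np.abs(np.diff(a)); i=np.argsort(-d)[:n]; return sorted((int(k)+lo,round(float(np.diff(a)[k]),0)) for k in i)
print("right side front wall, row 170-190", pk(g[165:180,380:460].mean(0),380,8))
print("body cols row 105",pk(g[100:110,195:445].mean(0),195,6))
print("rows at col 330",pk(g[80:175,325:345].mean(1),80,10))
print("nose rows col 399",pk(g[190:240,396:402].mean(1),190)," nose cols",pk(g[212:220,385:445].mean(0),385,8))
cv2.imwrite("pics/w1c.png",cv2.resize(im[85:285,200:450],None,fx=3,fy=3,interpolation=cv2.INTER_CUBIC))
```

```text
((248.6748809814453, 208.4909210205078), (124.33882904052734, 24.175193786621094), 87.0262680053711)
0.11 [[0.5905, 0.0689, 0.11], [0.5691, 0.074, 0.11], [0.6063, 0.1963, 0.11], [0.6306, 0.1906, 0.11]] [0.022  0.1278 0.025  0.1282] [ 166.43   73.11  -13.22 -108.21]
0.114 [[0.5893, 0.0685, 0.114], [0.5682, 0.0736, 0.114], [0.6049, 0.1943, 0.114], [0.6288, 0.1887, 0.114]] [0.0217 0.1261 0.0246 0.1265] [ 166.43   73.11  -13.22 -108.21]
right side front wall, row 170-190 [(383, -9.0), (384, -43.0), (385, -16.0), (390, 10.0), (400, 9.0), (401, 20.0), (402, 17.0), (437, 9.0)]
body cols row 105 [(254, 29.0), (267, -36.0), (272, -24.0), (386, 24.0), (398, -31.0), (431, 30.0)]
rows at col 330 [(91, -26.0), (92, -22.0), (93, 13.0), (117, 15.0), (145, -12.0), (146, -30.0), (147, -28.0), (158, 12.0), (163, 31.0), (164, 26.0)]
nose rows col 399 [(202, 62.0), (203, 52.0), (226, -19.0), (227, -30.0), (228, -26.0), (229, -17.0)]  nose cols [(392, 64.0), (393, 59.0), (405, -65.0), (417, 33.0), (423, -26.0), (431, -42.0), (436, 35.0), (437, 43.0)]
```

View pics/w1c.png

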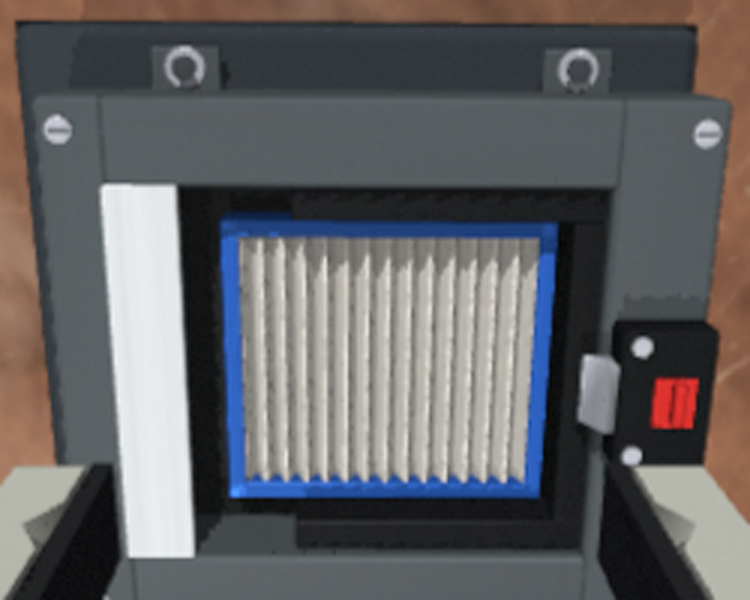

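The enlarged crop shows the bay opening corners at crop (177,184), (195,556), (615,187) and (583,551). The ledge back corners are at (101,185) and (129,557), and the body corners at (18,22) and (695,28).

```bash
cat >> h.py <<'E'
def fit2(m,w):
    m=np.array(m,float)/1000;w=np.array(w)[:,:2];a=m-m.mean(0);b=w-w.mean(0)
    y=np.arctan2((a[:,0]*b[:,1]-a[:,1]*b[:,0]).sum(),(a*b).sum()); Q=np.array([[np.cos(y),-np.sin(y)],[np.sin(y),np.cos(y)]])
    t=w.mean(0)-Q@m.mean(0); s=np.sqrt((b**2).sum()/(a**2).sum()); return t,np.degrees(y),s,((w-(m@Q.T+t))*1000)
E
python3 - <<'E'
from h import *
import pickle
o=pickle.load(open("o1.pkl","rb"))
P=lambda x,y:(200+x/3-.33,85+y/3-.33)
c=[(177,184),(195,556),(615,187),(583,551)];M=[(62,-63),(62,63),(-70,-63),(-70,63)]
for z in(.108,.110,.112,.114):
    t,y,s,r=fit2(M,[onplane("wrist",P(*x),z,o) for x in c]);print(z,t.round(4),y.round(2),s.round(4),r.round(1).tolist())
t,y,s,r=fit2([(112,-112),(-112,-112)],[onplane("wrist",P(*x),.079,o) for x in[(18,22),(695,28)]]);print("body",t,y,s)
pt=np.array([.5337,.1487])
print("cam",cam("wrist",o)[1][:3,3], "top reproj of bay corners check")
im=cv2.imread("pics/top0.png")
# top: bay/deck via white ledge
m=(im.min(2)>200).astype(np.uint8);m[:165]=0;m[200:]=0;m[:,:240]=0;m[:,305:]=0
b=cv2.boxPoints(cv2.minAreaRect(max(cv2.findContours(m,0,1)[0],key=cv2.contourArea)))
w=np.array([onplane("top",x,.112) for x in b]);print(w.round(4),w.mean(0))
E
```

```text
0.108 [0.5271 0.1539] -16.64 1.0116 [[0.2, -1.0], [1.8, 1.2], [-1.2, 0.1], [-0.7, -0.3]]
0.11 [0.5269 0.1531] -16.64 1.0048 [[-0.1, -0.5], [1.2, 0.9], [-0.7, 0.4], [-0.4, -0.8]]
0.112 [0.5268 0.1524] -16.64 0.998 [[-0.4, 0.1], [0.6, 0.6], [-0.1, 0.7], [-0.1, -1.3]]
0.114 [0.5267 0.1516] -16.64 0.9913 [[-0.7, 0.6], [0.1, 0.3], [0.4, 0.9], [0.2, -1.9]]
body [0.535653   0.15331002] -17.008918273443506 0.9629080541893001
cam [0.50241795 0.04453226 0.40647282] top reproj of bay corners check
[[0.6053 0.1946 0.112 ]
 [0.6261 0.1886 0.112 ]
 [0.59   0.0692 0.112 ]
 [0.5692 0.0754 0.112 ]] [0.5976381  0.13194465 0.112     ]
```

The cassette (bay) frame is at about (0.527, 0.1525), yaw −16.6°, and the top view agrees within 1 mm. Next is a look at the cover.

Run:
```python
from h import *
delta([.522,-.216,.17],[180,0,-69])
```

```text
pos mm [327.4 -93.2  79.2] rot [ 7.000e-02 -3.000e-02 -3.763e+01]
```

Call:
apply_moves([
  {"fingers": 87,"delta_pos": [47,-13,0],"angular": [0,0,-5]},
  {"fingers": 87,"delta_pos": [94,-26,0],"angular": [0,0,-10]},
  {"fingers": 87,"delta_pos": [141,-40,0],"angular": [0,0,-15]},
  {"fingers": 87,"delta_pos": [185,-52,15],"angular": [0,0,-20]},
  {"fingers": 87,"delta_pos": [230,-65,30],"angular": [0,0,-25]},
  {"fingers": 87,"delta_pos": [275,-78,45],"angular": [0,0,-30]},
  {"fingers": 87,"delta_pos": [315,-88,60],"angular": [0,0,-35]},
  {"fingers": 87,"delta_pos": [327,-93,79],"angular": [0,0,-37.6]},
  {"fingers": 87,"delta_pos": [327,-93,79],"angular": [0,0,-37.6]},
  {"fingers": 87,"delta_pos": [327,-93,79],"angular": [0,0,-37.6]},
])

```text
clock: 2.95
tool_pos: [0.5215, -0.2162, 0.1707]
orientation: [180.0, 0.0, -69.2]
force: [0.3, -0.7, -0.1]
opening: 0.0871
gripper_force: 0.0
```

Run:
```python
from h import *
import pickle
o=ctrl.get_obs();print(o["tool_pos"],o["orientation"],o["clock"],o["force"],o["moment"])
im=ctrl.snapshot("wrist"); pickle.dump(o,open("o2.pkl","wb")); cv2.imwrite("pics/w2.png",im[:,:,::-1])
```

```text
[ 0.52151093 -0.21621127  0.17073099] [ 1.79959330e+02  1.05687950e-02 -6.92271069e+01] 2.95 [ 0.25237638 -0.73403332 -0.06375284] [0.04114212 0.04265659 0.03782166]
```

View pics/w2.png

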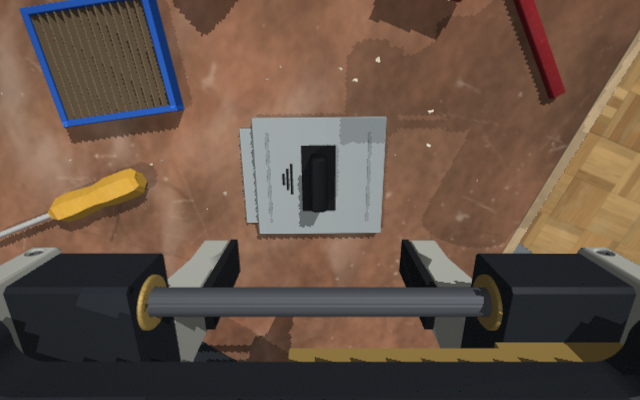

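The wrist view shows the cover plate corners at about (252,117), (387,117), (380,234) and (257,235), with the lip on the left at cols 241–252 and the pull at (318,178).

Run:
```python
from h import *
import pickle
o=pickle.load(open("o2.pkl","rb"))
im=cv2.imread("pics/w2.png");hsv=cv2.cvtColor(im,40)
m=((hsv[...,1]<45)&(hsv[...,2]>75)).astype(np.uint8)*255;m[:105]=0;m[243:]=0;m[:,:254]=0;m[:,395:]=0
m=cv2.morphologyEx(m,cv2.MORPH_CLOSE,np.ones((5,5)))
c=max(cv2.findContours(m,0,1)[0],key=cv2.contourArea);h=cv2.convexHull(c);a=cv2.approxPolyDP(h,8,True)[:,0];print(a.tolist())
pts=[(252,117),(387,117),(380.5,234),(257,235)];Mo=[(64,-60.5),(-65.5,-60.5),(-65.5,60.5),(64,60.5)]
t,y,s,r=fit2(Mo,[onplane("wrist",p,.0105,o) for p in pts]);print(t,y,s,r.round(1).tolist())
# pull top: black 
mk=(im.max(2)<70).astype(np.uint8);mk[:135]=0;mk[220:]=0;mk[:,:296]=0;mk[:,345:]=0
print(cv2.boundingRect(mk))
for p in[(318,178)]: print(onplane("wrist",p,.03,o))
delta([t[0],t[1],.10],[180,0,y-90])
```

```text
[[386, 117], [379, 232], [259, 233], [254, 118]]
[ 0.52170382 -0.21559503] 20.763409946457898 1.003910079268725 [[-0.9, -0.7], [0.5, -0.3], [-0.5, -0.4], [0.9, 1.4]]
(301, 146, 34, 67)
[ 0.52422835 -0.22137985  0.03      ]
pos mm [-0.2  0.5 71.4] rot [-0.03 -0.03  0.09]
```

Call:
apply_moves([
  {"fingers": 87,"delta_pos": [0,0.5,45],"angular": [0,0,0]},
  {"fingers": 87,"delta_pos": [0,0.5,90],"angular": [0,0,0]},
  {"fingers": 87,"delta_pos": [0,0.5,125],"angular": [0,0,0]},
  {"fingers": 87,"delta_pos": [0,0.5,145],"angular": [0,0,0]},
  {"fingers": 87,"delta_pos": [0,0.5,150],"angular": [0,0,0]},
  {"fingers": 87,"delta_pos": [0,0.5,154],"angular": [0,0,0]},
  {"fingers": 87,"delta_pos": [0,0.5,157],"angular": [0,0,0]},
  {"fingers": 87,"delta_pos": [0,0.5,157],"angular": [0,0,0]},
])

```text
clock: 3.8
tool_pos: [0.5228, -0.2154, 0.0147]
orientation: [-179.9, -0.1, -69.0]
force: [-0.3, 0.4, -0.7]
opening: 0.087
gripper_force: 0.0
```

Call:
apply_moves([
  {"fingers": 50,"delta_pos": [0,0,1],"angular": [0,0,0]},
  {"fingers": 25,"delta_pos": [0,0,1],"angular": [0,0,0]},
  {"fingers": 10,"delta_pos": [0,0,1],"angular": [0,0,0]},
  {"fingers": 5,"delta_pos": [0,0,1],"angular": [0,0,0]},
  {"fingers": 5,"delta_pos": [0,0,1],"angular": [0,0,0]},
  {"fingers": 5,"delta_pos": [0,0,1],"angular": [0,0,0]},
  {"fingers": 5,"delta_pos": [0,0,1],"angular": [0,0,0]},
  {"fingers": 5,"delta_pos": [0,0,1],"angular": [0,0,0]},
])

```text
clock: 4.6
tool_pos: [0.522, -0.2155, 0.0125]
orientation: [180.0, 0.0, -69.0]
force: [0.2, -0.6, 0.2]
opening: 0.0289
gripper_force: 0.0
```

Run:
```python
from h import *
o=ctrl.get_obs();print({k:np.round(o[k],4).tolist() for k in("tool_pos","orientation","force","moment","opening","gripper_force")})
```

```text
{'tool_pos': [0.522, -0.2155, 0.0125], 'orientation': [179.9947, 0.003, -69.034], 'force': [0.1666, -0.5634, 0.2257], 'moment': [0.0483, 0.0179, -0.0269], 'opening': 0.0289, 'gripper_force': 0.0}
```

Call:
apply_moves([
  {"fingers": 5,"delta_pos": [0,0,0],"angular": [0,0,0]},
  {"fingers": 5,"delta_pos": [0,0,0],"angular": [0,0,0]},
  {"fingers": 5,"delta_pos": [0,0,0],"angular": [0,0,0]},
  {"fingers": 5,"delta_pos": [0,0,0],"angular": [0,0,0]},
  {"fingers": 5,"delta_pos": [0,0,0],"angular": [0,0,0]},
])

```text
clock: 5.1
tool_pos: [0.522, -0.2155, 0.0125]
orientation: [180.0, 0.0, -69.0]
force: [0.8, -0.1, 0.3]
opening: 0.0159
gripper_force: 30.0
```

```bash
cat >> h.py <<'E'
C0=np.array([.5268,.1524]);CY=-16.64
YOFF=0.0
# cover pose in unshifted-cassette frame: origin (ox,oz) mm, tilt th (lip down), oy -> TCP target; g = TCP height in cover frame (mm), gy = grip y
def tcp(ox,oy,oz,th,g,gy=0.,gx=0.):
    RC=R.from_euler('z',CY,degrees=True); Rc=RC*R.from_euler('y',th,degrees=True)
    p=np.append(C0,0)+RC.apply(np.array([ox,oy,oz])/1000)+Rc.apply(np.array([gx,gy,g])/1000)
    Rt=Rc*R.from_euler('z',-90,degrees=True)*R.from_euler('x',180,degrees=True)
    return p,Rt.as_euler('xyz',degrees=True)
def cover(o,g,gy=0.,gx=0.):
    M=T(o);Rt=R.from_matrix(M[:3,:3]);Rc=Rt*R.from_euler('x',-180,degrees=True)*R.from_euler('z',90,degrees=True)
    p=M[:3,3]-Rc.apply(np.array([gx,gy,g])/1000); RC=R.from_euler('z',CY,degrees=True)
    q=RC.inv().apply(p-np.append(C0,0))*1000; e=(RC.inv()*Rc).as_euler('xyz',degrees=True)
    f=RC.inv().apply(o["force"]); print("t",round(o["clock"],2),"cover o",q.round(1),"rpy",e.round(2),"F_c",f.round(1),"M_c",RC.inv().apply(o["moment"]).round(2))
    for n,x in(("inner",(64,0,4)),("lipend",(78,0,0)),("front",(-65.5,0,5.5))): print(n,(RC.inv().apply(p+Rc.apply(np.array(x)/1000)-np.append(C0,0))*1000).round(1),end=' ')
    print()
E
python3 - <<'E'
from h import *
o=ctrl.get_obs();print({k:np.round(o[k],4).tolist() for k in("tool_pos","orientation","force","moment","opening","gripper_force")})
E
```

```text
{'tool_pos': [0.522, -0.2155, 0.0125], 'orientation': [179.9996, 0.0003, -69.0293], 'force': [0.7951, -0.1217, 0.2897], 'moment': [-0.0857, -0.0312, -0.0398], 'opening': 0.0159, 'gripper_force': 29.9937}
```

Call:
apply_moves([
  {"fingers": 5,"delta_pos": [0,0,-5],"angular": [0,0,0]},
  {"fingers": 5,"delta_pos": [0,0,-20],"angular": [0,0,0]},
  {"fingers": 5,"delta_pos": [0,0,-50],"angular": [0,0,0]},
  {"fingers": 5,"delta_pos": [0,0,-90],"angular": [0,0,0]},
  {"fingers": 5,"delta_pos": [0,0,-130],"angular": [0,0,0]},
  {"fingers": 5,"delta_pos": [0,0,-170],"angular": [0,0,0]},
  {"fingers": 5,"delta_pos": [0,0,-200],"angular": [0,0,0]},
  {"fingers": 5,"delta_pos": [0,0,-210],"angular": [0,0,0]},
  {"fingers": 5,"delta_pos": [0,0,-210],"angular": [0,0,0]},
])

```text
clock: 6.0
tool_pos: [0.5224, -0.2155, 0.2239]
orientation: [-179.9, -0.1, -69.0]
force: [0.2, -0.1, -2.9]
opening: 0.0157
gripper_force: 30.0
```

Run:
```python
from h import *
o=ctrl.get_obs();print({k:np.round(o[k],4).tolist() for k in("tool_pos","orientation","force","moment","opening","gripper_force")})
th=np.radians(18)
# lip end (78,0) at x=54,z=150
ox=54-78*np.cos(th); oz=150+78*np.sin(th); print(ox,oz)
p,e=tcp(ox,0,oz,18,12.5);print(p,e);delta(p,e)
im=ctrl.snapshot("wrist");cv2.imwrite("pics/w3.png",im[:,:,::-1])
```

```text
{'tool_pos': [0.5224, -0.2155, 0.2239], 'orientation': [-179.8539, -0.0556, -69.034], 'force': [0.1781, -0.1471, -2.8502], 'moment': [0.0309, 0.1639, 0.0204], 'opening': 0.0157, 'gripper_force': 29.9924}
-20.18240827102197 174.1033255612459
[0.51116373 0.15707326 0.18599153] [ 162.      0.   -106.64]
pos mm [-352.  -122.8   37.9] rot [-17.51  -5.91  37.29]
```

View pics/w3.png

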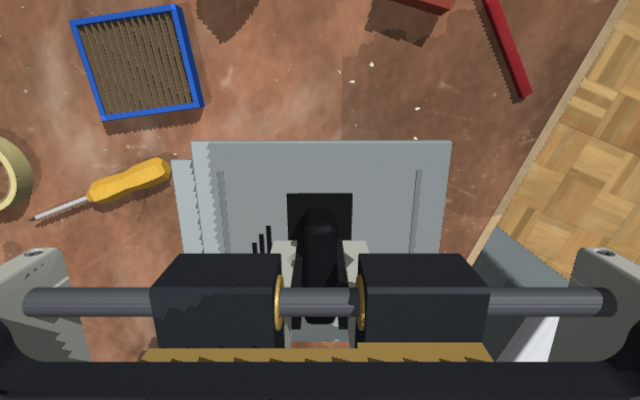

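The wrist view shows the cover held level with its far corners at (192,142) and (451,141). I'll check the grip offset from these corners, then travel over in a tilted pose.

Run:
```python
from h import *
o=ctrl.get_obs();M=T(o)
Rc=(R.from_matrix(M[:3,:3])*R.from_euler('x',-180,degrees=True)*R.from_euler('z',90,degrees=True))
for gy in(-2,0,2):
    p=M[:3,3]-Rc.apply(np.array([0,gy,12.5])/1000)
    print(gy,[proj("wrist",p+Rc.apply(np.array(x)/1000),o).round(1).tolist() for x in((64,-60.5,10.5),(-65.5,-60.5,10.5))])
```

```text
-2 [[187.9, 145.8], [452.5, 146.0]]
0 [[187.4, 141.7], [453.1, 141.9]]
2 [[186.9, 137.6], [453.6, 137.8]]
```

Call:
apply_moves([
  {"fingers": 5,"delta_pos": [-35,-12,0],"angular": [0,0,4]},
  {"fingers": 5,"delta_pos": [-75,-26,0],"angular": [0,0,8]},
  {"fingers": 5,"delta_pos": [-115,-40,0],"angular": [0,0,12]},
  {"fingers": 5,"delta_pos": [-155,-54,0],"angular": [-3,-1,16]},
  {"fingers": 5,"delta_pos": [-195,-68,0],"angular": [-6,-2,20]},
  {"fingers": 5,"delta_pos": [-235,-82,5],"angular": [-9,-3,24]},
  {"fingers": 5,"delta_pos": [-275,-96,10],"angular": [-12,-4,28]},
  {"fingers": 5,"delta_pos": [-315,-110,15],"angular": [-15,-5,32]},
  {"fingers": 5,"delta_pos": [-340,-118,25],"angular": [-17.5,-5.9,36]},
  {"fingers": 5,"delta_pos": [-352,-122,30],"angular": [-17.5,-5.9,37.3]},
])

```text
clock: 7.05
tool_pos: [0.5088, 0.1586, 0.1883]
orientation: [161.5, -0.3, -106.8]
force: [-0.3, -0.3, -2.0]
opening: 0.016
gripper_force: 30.0
```

Call:
apply_moves([
  {"fingers": 5,"delta_pos": [0,0,0],"angular": [0,0,0]},
  {"fingers": 5,"delta_pos": [0,0,0],"angular": [0,0,0]},
  {"fingers": 5,"delta_pos": [0,0,0],"angular": [0,0,0]},
])

```text
clock: 7.35
tool_pos: [0.5096, 0.1561, 0.192]
orientation: [161.8, -0.1, -106.6]
force: [0.4, 0.7, -3.4]
opening: 0.0161
gripper_force: 30.0
```

Run:
```python
from h import *
o=ctrl.get_obs();cover(o,12.5)
th=np.radians(18);ox=55-78*np.cos(th); oz=108+78*np.sin(th)
p,e=tcp(ox,0,oz,18,12.5);delta(p,e)
RC=R.from_euler('z',CY,degrees=True);M=T(o)[:3,:3].T@RC.as_matrix();print("per-mm cassette x,y,z in tool axes\n",M.T.round(3))
```

```text
t 7.35 cover o [-21.5  -1.4 180.1] rpy [-0.11 18.18 -0.03] F_c [ 0.2  0.8 -3.4] M_c [ 0.01 -1.17  0.  ]
inner [ 40.6  -1.4 163.9] lipend [ 52.6  -1.5 155.8] front [-82.   -1.4 205.8] 
pos mm [ -1.5 -17.1  44.9] rot [ 0.18 -0.1  -0.03]
per-mm cassette x,y,z in tool axes
 [[ 0.    -0.95  -0.312]
 [-1.     0.001 -0.002]
 [ 0.002  0.312 -0.95 ]]
```

Grip offset is about 0 (far edge at row 141.5, as predicted). Lowering the lip in front of the ledge, gently at the end.

Call:
apply_moves([
  {"fingers": 5,"delta_pos": [-1.4,-5,12],"angular": [0,0,0]},
  {"fingers": 5,"delta_pos": [-1.4,-10,26],"angular": [0,0,0]},
  {"fingers": 5,"delta_pos": [-1.4,-15,38],"angular": [0,0,0]},
  {"fingers": 5,"delta_pos": [-1.4,-17,45],"angular": [0,0,0]},
  {"fingers": 5,"delta_pos": [-1.4,-18,48],"angular": [0,0,0]},
  {"fingers": 5,"delta_pos": [-1.4,-19,51],"angular": [0,0,0]},
  {"fingers": 5,"delta_pos": [-1.4,-19.5,53],"angular": [0,0,0]},
  {"fingers": 5,"delta_pos": [-1.4,-20.4,55],"angular": [0,0,0]},
  {"fingers": 5,"delta_pos": [-1.4,-20.4,55],"angular": [0,0,0]},
])

```text
clock: 8.25
tool_pos: [0.5125, 0.1575, 0.134]
orientation: [161.9, -0.0, -106.6]
force: [-0.2, 1.1, -2.8]
opening: 0.0156
gripper_force: 30.0
```

Run:
```python
from h import *
cover(ctrl.get_obs(),12.5)
im=ctrl.snapshot("side");cv2.imwrite("pics/s1.png",cv2.resize(im[140:230,250:360,::-1],None,fx=6,fy=6,interpolation=cv2.INTER_CUBIC))
```

```text
t 8.25 cover o [-19.1   0.8 122.1] rpy [-5.000e-02  1.813e+01 -1.000e-02] F_c [-0.5  1.  -2.8] M_c [ 0.04 -1.22 -0.05]
inner [ 43.    0.8 106. ] lipend [55.1  0.8 97.8] front [-79.6   0.8 147.7]
```

View pics/s1.png

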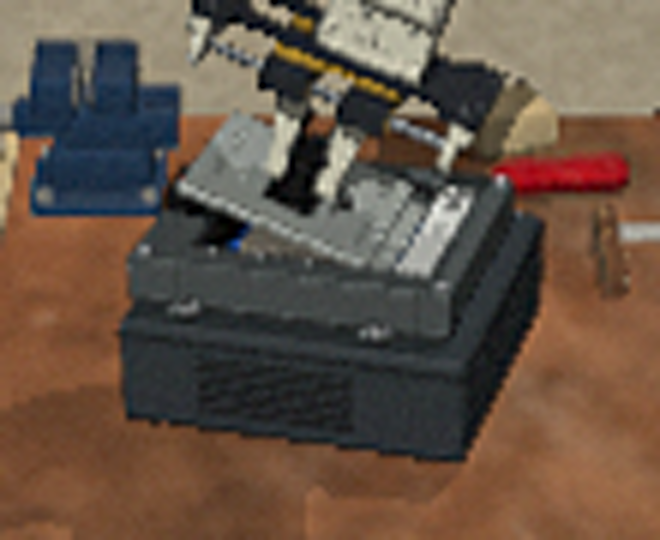

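The side view shows the tilted cover with its lip in the bay just in front of the white ledge. I'll slide back under the ledge while lowering slightly, then feel.

Call:
apply_moves([
  {"fingers": 5,"delta_pos": [0.8,-0.5,1.4],"angular": [0,0,0]},
  {"fingers": 5,"delta_pos": [0.8,-3.3,0.5],"angular": [0,0,0]},
  {"fingers": 5,"delta_pos": [0.8,-6.2,-0.5],"angular": [0,0,0]},
  {"fingers": 5,"delta_pos": [0.8,-9,-1.4],"angular": [0,0,0]},
  {"fingers": 5,"delta_pos": [0.8,-11,-2],"angular": [0,0,0]},
  {"fingers": 5,"delta_pos": [0.8,-12.8,-2.6],"angular": [0,0,0]},
  {"fingers": 5,"delta_pos": [0.8,-12.8,-2.6],"angular": [0,0,0]},
])

```text
clock: 9.0
tool_pos: [0.5249, 0.1529, 0.1323]
orientation: [161.9, -0.1, -106.6]
force: [-0.5, 0.3, -2.6]
opening: 0.0162
gripper_force: 30.0
```

Run:
```python
from h import *
cover(ctrl.get_obs(),12.5)
```

```text
t 9.0 cover o [-5.800e+00 -1.000e-01  1.204e+02] rpy [-0.06 18.14 -0.03] F_c [-0.6  0.2 -2.6] M_c [-0.01 -1.18 -0.07]
inner [ 5.620e+01 -1.000e-01  1.043e+02] lipend [68.3 -0.1 96.2] front [-6.640e+01 -1.000e-01  1.461e+02]
```

Call:
apply_moves([
  {"fingers": 5,"delta_pos": [0,-1,-0.3],"angular": [0,0,0]},
  {"fingers": 5,"delta_pos": [0,-1.9,-0.6],"angular": [0,0,0]},
  {"fingers": 5,"delta_pos": [0,-2.8,-0.9],"angular": [0,0,0]},
  {"fingers": 5,"delta_pos": [0,-2.8,-0.9],"angular": [0,0,0]},
])

```text
clock: 9.4
tool_pos: [0.5276, 0.1521, 0.1324]
orientation: [161.9, -0.1, -106.6]
force: [-0.3, -0.1, -2.5]
opening: 0.0158
gripper_force: 30.0
```

Call:
apply_moves([
  {"fingers": 5,"delta_pos": [0,-0.5,-0.15],"angular": [0,0,0]},
  {"fingers": 5,"delta_pos": [0,-1,-0.3],"angular": [0,0,0]},
  {"fingers": 5,"delta_pos": [0,-1,-0.3],"angular": [0,0,0]},
])

```text
clock: 9.7
tool_pos: [0.5285, 0.1518, 0.1324]
orientation: [161.9, -0.1, -106.6]
force: [-0.3, -0.7, -2.5]
opening: 0.0163
gripper_force: 30.0
```

Call:
apply_moves([
  {"fingers": 5,"delta_pos": [0,-0.5,-0.15],"angular": [0,0,0]},
  {"fingers": 5,"delta_pos": [0,-1,-0.3],"angular": [0,0,0]},
  {"fingers": 5,"delta_pos": [0,-1,-0.3],"angular": [0,0,0]},
])

```text
clock: 10.0
tool_pos: [0.5293, 0.1516, 0.1323]
orientation: [161.8, -0.1, -106.6]
force: [-0.9, 0.7, -2.2]
opening: 0.0156
gripper_force: 30.0
```

Call:
apply_moves([
  {"fingers": 5,"delta_pos": [0,-0.5,-0.15],"angular": [0,0,0]},
  {"fingers": 5,"delta_pos": [0,-1,-0.3],"angular": [0,0,0]},
  {"fingers": 5,"delta_pos": [0,-1,-0.3],"angular": [0,0,0]},
])

```text
clock: 10.3
tool_pos: [0.5296, 0.1516, 0.1323]
orientation: [161.8, -0.1, -106.6]
force: [-5.3, 2.9, 0.4]
opening: 0.0161
gripper_force: 30.0
```

Run:
```python
from h import *
cover(ctrl.get_obs(),12.5)
```

```text
t 10.3 cover o [ -1.    0.  120.4] rpy [-0.06 18.24 -0.02] F_c [-5.9  1.3  0.4] M_c [ 0.43  0.85 -0.31]
inner [ 61.   -0.  104.2] lipend [73.1 -0.  96. ] front [-61.5   0.  146.1]
```

Contact with the ledge edge at back-face x ≈ 62–63. I'll back off 1 mm, then raise the cover to feel the ledge's underside.

Call:
apply_moves([
  {"fingers": 5,"delta_pos": [0,1,0.3],"angular": [0,0,0]},
  {"fingers": 5,"delta_pos": [0,1.9,0.6],"angular": [0,0,0]},
  {"fingers": 5,"delta_pos": [0,2.2,-0.4],"angular": [0,0,0]},
  {"fingers": 5,"delta_pos": [0,2.4,-0.8],"angular": [0,0,0]},
  {"fingers": 5,"delta_pos": [0,2.4,-0.8],"angular": [0,0,0]},
])

```text
clock: 10.8
tool_pos: [0.5289, 0.1518, 0.134]
orientation: [161.9, -0.0, -106.6]
force: [0.7, 0.2, -2.4]
opening: 0.0158
gripper_force: 30.0
```

Call:
apply_moves([
  {"fingers": 5,"delta_pos": [0,0.15,-0.5],"angular": [0,0,0]},
  {"fingers": 5,"delta_pos": [0,0.3,-1],"angular": [0,0,0]},
  {"fingers": 5,"delta_pos": [0,0.3,-1],"angular": [0,0,0]},
])

```text
clock: 11.1
tool_pos: [0.5287, 0.1518, 0.135]
orientation: [161.9, -0.1, -106.6]
force: [-0.2, -0.2, -2.3]
opening: 0.0159
gripper_force: 30.0
```

Run:
```python
from h import *
cover(ctrl.get_obs(),12.5)
```

```text
t 11.1 cover o [-1.900e+00 -1.000e-01  1.231e+02] rpy [-0.05 18.13 -0.02] F_c [-0.1 -0.2 -2.3] M_c [ 0.03 -1.22  0.01]
inner [ 6.02e+01 -1.00e-01  1.07e+02] lipend [72.2 -0.1 98.8] front [-62.5  -0.  148.7]
```

Call:
apply_moves([
  {"fingers": 5,"delta_pos": [0,0.15,-0.5],"angular": [0,0,0]},
  {"fingers": 5,"delta_pos": [0,0.3,-1],"angular": [0,0,0]},
  {"fingers": 5,"delta_pos": [0,0.3,-1],"angular": [0,0,0]},
])

```text
clock: 11.4
tool_pos: [0.5287, 0.1518, 0.136]
orientation: [161.9, -0.1, -106.6]
force: [-0.4, -0.2, -2.3]
opening: 0.0156
gripper_force: 30.0
```

Call:
apply_moves([
  {"fingers": 5,"delta_pos": [0,0.15,-0.4],"angular": [0,0,0]},
  {"fingers": 5,"delta_pos": [0,0.2,-0.7],"angular": [0,0,0]},
  {"fingers": 5,"delta_pos": [0,0.2,-0.7],"angular": [0,0,0]},
])

```text
clock: 11.7
tool_pos: [0.5285, 0.1518, 0.1364]
orientation: [161.8, -0.1, -106.6]
force: [-0.3, 0.4, -3.4]
opening: 0.0159
gripper_force: 30.0
```

Run:
```python
from h import *
cover(ctrl.get_obs(),12.5)
```

```text
t 11.7 cover o [-2.100e+00 -1.000e-01  1.246e+02] rpy [-0.07 18.16 -0.02] F_c [-0.4  0.3 -3.4] M_c [ 0.13 -1.38  0.03]
inner [ 6.000e+01 -1.000e-01  1.084e+02] lipend [ 72.   -0.2 100.3] front [-6.260e+01 -1.000e-01  1.502e+02]
```

Call:
apply_moves([
  {"fingers": 5,"delta_pos": [0,0.15,-0.5],"angular": [0,0,0]},
  {"fingers": 5,"delta_pos": [0,0.15,-0.5],"angular": [0,0,0]},
  {"fingers": 5,"delta_pos": [0,0.15,-0.5],"angular": [0,0,0]},
])

```text
clock: 12.0
tool_pos: [0.5285, 0.1518, 0.1368]
orientation: [161.8, -0.1, -106.7]
force: [1.8, -0.3, -7.7]
opening: 0.0161
gripper_force: 30.0
```

Run:
```python
from h import *
cover(ctrl.get_obs(),12.5)
```

```text
t 12.0 cover o [-2.100e+00 -1.000e-01  1.249e+02] rpy [-0.07 18.17 -0.04] F_c [ 1.8  0.3 -7.7] M_c [ 0.15 -1.86 -0.03]
inner [ 59.9  -0.2 108.7] lipend [ 72.   -0.2 100.6] front [-6.260e+01 -1.000e-01  1.505e+02]
```

Ledge felt: underside at z ≈ 107.6 (lift ≈ 2.6 mm), edge at x ≈ 63. Swinging down around the hooked lip, with clearances, to about 6.5° (just above the catch).

```bash
cat >> h.py <<'E'
def inner(ix,iz,th,oy=0.,g=12.5):
    t=np.radians(th); return tcp(ix-64*np.cos(t)-4*np.sin(t),oy,iz+64*np.sin(t)-4*np.cos(t),th,g)
E
python3 - <<'E'
from h import *
for a in((60.2,107.2,18),(60.7,106.8,15),(61.0,106.6,12),(61.4,106.4,9),(61.6,106.3,7)): print(a); delta(*inner(*a))
E
```

```text
(60.2, 107.2, 18)
pos mm [-0.1 -0.7  1.6] rot [ 0.17 -0.06 -0.03]
(60.7, 106.8, 15)
pos mm [-0.1 -1.   5.2] rot [ 3.17 -0.06 -0.03]
(61.0, 106.6, 12)
pos mm [-0.1 -1.1  8.6] rot [ 6.17 -0.06 -0.03]
(61.4, 106.4, 9)
pos mm [-0.1 -1.6 12.1] rot [ 9.17 -0.06 -0.03]
(61.6, 106.3, 7)
pos mm [-0.1 -1.9 14.4] rot [11.17 -0.07 -0.03]
```

Call:
apply_moves([
  {"fingers": 5,"delta_pos": [0,-0.5,2],"angular": [0.2,0,0]},
  {"fingers": 5,"delta_pos": [0,-0.8,3.8],"angular": [1.7,0,0]},
  {"fingers": 5,"delta_pos": [0,-1,5.5],"angular": [3.2,0,0]},
  {"fingers": 5,"delta_pos": [0,-1.1,7.2],"angular": [4.7,0,0]},
  {"fingers": 5,"delta_pos": [0,-1.1,8.9],"angular": [6.2,0,0]},
  {"fingers": 5,"delta_pos": [0,-1.3,10.6],"angular": [7.7,0,0]},
  {"fingers": 5,"delta_pos": [0,-1.6,12.4],"angular": [9.2,0,0]},
  {"fingers": 5,"delta_pos": [0,-1.6,12.4],"angular": [9.2,0,0]},
])

```text
clock: 12.8
tool_pos: [0.5259, 0.1526, 0.1256]
orientation: [171.1, -0.0, -106.6]
force: [0.4, -0.8, -1.5]
opening: 0.0156
gripper_force: 30.0
```

Run:
```python
from h import *
cover(ctrl.get_obs(),12.5)
for a in((61.6,106.3,7),(61.8,106.2,6),(62,106.2,5)): print(a); delta(*inner(*a))
```

```text
t 12.8 cover o [ -2.8  -0.  113.2] rpy [-0.03  8.88  0.05] F_c [ 0.6 -0.6 -1.5] M_c [ 0.02 -0.51 -0.02]
inner [ 61.    0.  107.3] lipend [ 74.2   0.  101.2] front [-6.670e+01 -1.000e-01  1.288e+02] 
(61.6, 106.3, 7)
pos mm [-0.  -0.5  3. ] rot [ 1.88 -0.04  0.05]
(61.8, 106.2, 6)
pos mm [-0.  -0.6  4.2] rot [ 2.88 -0.04  0.05]
(62, 106.2, 5)
pos mm [-0.  -0.7  5.3] rot [ 3.88 -0.04  0.05]
```

Call:
apply_moves([
  {"fingers": 5,"delta_pos": [0,-0.3,1.5],"angular": [0.9,0,0]},
  {"fingers": 5,"delta_pos": [0,-0.5,3],"angular": [1.9,0,0]},
  {"fingers": 5,"delta_pos": [0,-0.6,4.2],"angular": [2.9,0,0]},
  {"fingers": 5,"delta_pos": [0,-0.6,4.2],"angular": [2.9,0,0]},
])

```text
clock: 13.2
tool_pos: [0.526, 0.1524, 0.1206]
orientation: [174.0, -0.1, -106.6]
force: [-0.5, 0.0, -1.5]
opening: 0.0159
gripper_force: 30.0
```

Run:
```python
from h import *
cover(ctrl.get_obs(),12.5)
for a in((62,106.2,5),(62.2,106.2,4)): print(a); delta(*inner(*a))
```

```text
t 13.2 cover o [ -2.1  -0.2 108.1] rpy [-0.07  5.99  0.02] F_c [-0.5 -0.1 -1.5] M_c [ 0.02 -0.1  -0.01]
inner [ 62.   -0.2 105.4] lipend [ 75.5  -0.2 100. ] front [-66.6  -0.2 120.5] 
(62, 106.2, 5)
pos mm [-0.2  0.2  0.4] rot [ 0.99 -0.07  0.02]
(62.2, 106.2, 4)
pos mm [-0.2  0.1  1.5] rot [ 1.99 -0.07  0.02]
```

Call:
apply_moves([
  {"fingers": 5,"delta_pos": [0,0.1,0.2],"angular": [0.5,0,0]},
  {"fingers": 5,"delta_pos": [0,0.2,0.5],"angular": [1,0,0]},
  {"fingers": 5,"delta_pos": [0,0.2,0.5],"angular": [1,0,0]},
])

```text
clock: 13.5
tool_pos: [0.5262, 0.1525, 0.1204]
orientation: [175.0, -0.1, -106.6]
force: [0.1, -0.5, -0.7]
opening: 0.0161
gripper_force: 30.0
```

Call:
apply_moves([
  {"fingers": 5,"delta_pos": [0,0,0.5],"angular": [0.5,0,0]},
  {"fingers": 5,"delta_pos": [0,0,1.1],"angular": [1,0,0]},
  {"fingers": 5,"delta_pos": [0,0,1.1],"angular": [1,0,0]},
])

```text
clock: 13.8
tool_pos: [0.5261, 0.1526, 0.1193]
orientation: [176.0, -0.0, -106.6]
force: [-0.1, 0.1, 0.3]
opening: 0.0156
gripper_force: 30.0
```

Run:
```python
from h import *
cover(ctrl.get_obs(),12.5)
```

```text
t 13.8 cover o [ -1.6   0.  106.8] rpy [-0.03  3.98  0.01] F_c [-0.1  0.1  0.3] M_c [-0.06  0.19 -0.2 ]
inner [ 62.5   0.  106.3] lipend [ 76.2   0.  101.4] front [-66.6   0.  116.8]
```

Call:
apply_moves([
  {"fingers": 5,"delta_pos": [0,0,0.5],"angular": [0.5,0,0]},
  {"fingers": 5,"delta_pos": [0,0,1.1],"angular": [1,0,0]},
  {"fingers": 5,"delta_pos": [0,0,1.1],"angular": [1,0,0]},
])

```text
clock: 14.1
tool_pos: [0.5261, 0.1527, 0.1182]
orientation: [177.0, -0.0, -106.6]
force: [-0.5, 0.9, 1.6]
opening: 0.0161
gripper_force: 30.0
```

Call:
apply_moves([
  {"fingers": 5,"delta_pos": [0,0,0.5],"angular": [0.5,0,0]},
  {"fingers": 5,"delta_pos": [0,0,1.1],"angular": [1,0,0]},
  {"fingers": 5,"delta_pos": [0,0,1.1],"angular": [1,0,0]},
])

```text
clock: 14.4
tool_pos: [0.5258, 0.1527, 0.1167]
orientation: [178.0, -0.0, -106.6]
force: [1.4, 0.9, -1.1]
opening: 0.0161
gripper_force: 30.0
```

Run:
```python
from h import *
cover(ctrl.get_obs(),12.5)
for a in((62.2,106.1,0.5),): print(a); delta(*inner(*a))
```

```text
t 14.4 cover o [ -1.4   0.  104.2] rpy [-0.04  2.    0.02] F_c [ 1.1  1.2 -1.1] M_c [ 0.33 -0.19 -0.23]
inner [ 62.7   0.  106. ] lipend [ 76.5   0.  101.5] front [-66.7  -0.  112. ] 
(62.2, 106.1, 0.5)
pos mm [0.  0.7 1.6] rot [ 1.5  -0.04  0.02]
```

Call:
apply_moves([
  {"fingers": 5,"delta_pos": [0,0.2,0.5],"angular": [0.5,0,0]},
  {"fingers": 5,"delta_pos": [0,0.5,1.1],"angular": [1,0,0]},
  {"fingers": 5,"delta_pos": [0,0.5,1.1],"angular": [1,0,0]},
])

```text
clock: 14.7
tool_pos: [0.5256, 0.1527, 0.1157]
orientation: [179.0, -0.0, -106.6]
force: [2.3, -0.6, -3.1]
opening: 0.0157
gripper_force: 30.0
```

Run:
```python
from h import *
cover(ctrl.get_obs(),12.5)
for a in((62.2,106.1,0),): print(a); delta(*inner(*a))
```

```text
t 14.7 cover o [ -1.5  -0.  103.2] rpy [-0.05  0.98  0.03] F_c [ 2.4  0.  -3.1] M_c [ 0.1  -1.02 -0.1 ]
inner [ 62.6  -0.  106.1] lipend [ 76.5   0.  101.9] front [-6.690e+01 -1.000e-01  1.098e+02] 
(62.2, 106.1, 0)
pos mm [-0.   0.5  1.1] rot [ 0.98 -0.05  0.03]
```

Call:
apply_moves([
  {"fingers": 5,"delta_pos": [0,0.2,0.5],"angular": [0.5,0,0]},
  {"fingers": 5,"delta_pos": [0,0.3,1.1],"angular": [1,0,0]},
  {"fingers": 5,"delta_pos": [0,0.3,1.1],"angular": [1,0,0]},
])

```text
clock: 15.0
tool_pos: [0.5247, 0.153, 0.1145]
orientation: [180.0, -0.0, -106.6]
force: [1.7, 0.5, -1.9]
opening: 0.016
gripper_force: 30.0
```

Call:
apply_moves([
  {"fingers": 5,"delta_pos": [0,0,0.5],"angular": [0,0,0]},
  {"fingers": 5,"delta_pos": [0,0,0.8],"angular": [0,0,0]},
  {"fingers": 5,"delta_pos": [0,0,0.8],"angular": [0,0,0]},
])

```text
clock: 15.3
tool_pos: [0.5248, 0.1529, 0.1142]
orientation: [179.9, -0.1, -106.6]
force: [-4.1, 1.1, 5.1]
opening: 0.0159
gripper_force: 30.0
```

Run:
```python
from h import *
cover(ctrl.get_obs(),12.5)
im=ctrl.snapshot("wrist");cv2.imwrite("pics/w4.png",im[:,:,::-1])
```

```text
t 15.3 cover o [-2.100e+00 -1.000e-01  1.017e+02] rpy [-0.05  0.06  0.  ] F_c [-4.2 -0.1  5.1] M_c [ 0.28  1.49 -0.03]
inner [ 6.190e+01 -1.000e-01  1.057e+02] lipend [ 7.590e+01 -1.000e-01  1.016e+02] front [-6.760e+01 -1.000e-01  1.073e+02]
```

View pics/w4.png

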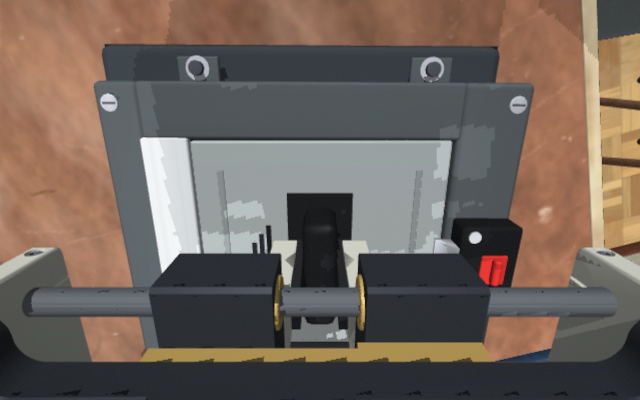

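The wrist view shows the cover lying flush in the bay, with the catch nose at (443,245) beside the front edge. I'll let go, rise, and check the catch from above.

Call:
apply_moves([
  {"fingers": 30,"delta_pos": [0,0,0],"angular": [0,0,0]},
  {"fingers": 45,"delta_pos": [0,0,0],"angular": [0,0,0]},
  {"fingers": 45,"delta_pos": [0,0,0],"angular": [0,0,0]},
  {"fingers": 45,"delta_pos": [0,0,0],"angular": [0,0,0]},
  {"fingers": 45,"delta_pos": [0,0,-10],"angular": [0,0,0]},
  {"fingers": 45,"delta_pos": [0,0,-30],"angular": [0,0,0]},
  {"fingers": 45,"delta_pos": [0,0,-60],"angular": [0,0,0]},
  {"fingers": 20,"delta_pos": [40,0,-70],"angular": [0,0,0]},
  {"fingers": 0,"delta_pos": [40,0,-70],"angular": [0,0,0]},
  {"fingers": 0,"delta_pos": [40,0,-70],"angular": [0,0,0]},
])

```text
clock: 16.35
tool_pos: [0.5138, 0.1142, 0.1851]
orientation: [-180.0, 0.0, -106.7]
force: [0.8, 0.3, 0.5]
opening: 0.0267
gripper_force: 0.0
```

Run:
```python
from h import *
import pickle
o=ctrl.get_obs();pickle.dump(o,open("o5.pkl","wb"));print(o["tool_pos"],o["force"])
im=ctrl.snapshot("wrist");cv2.imwrite("pics/w5.png",im[:,:,::-1])
RC=R.from_euler('z',CY,degrees=True)
W=lambda x,y,z:np.append(C0,0)+RC.apply(np.array([x,y,z])/1000)
for n,X in(("nose tip home",(-63.5,0,114)),("front top edge y-60",(-67.5,-60.5,112.6)),("front seated y0",(-67.5,0,112.6)),("back -60",(62,-60.5,112.6)),("front+60",(-67.5,60.5,112.6))): print(n,proj("wrist",W(*X),o).round(1))
cv2.imwrite("pics/w5c.png",cv2.resize(im[100:300,170:520,::-1],None,fx=2.2,fy=2.2,interpolation=cv2.INTER_CUBIC))
```

```text
[0.51382112 0.1141558  0.18514521] [0.79682642 0.2786229  0.46488431]
nose tip home [397.7 257.8]
front top edge y-60 [408.9 183. ]
front seated y0 [402.3 257. ]
back -60 [231.8 183.1]
front+60 [396.7 320.9]
```

View pics/w5c.png

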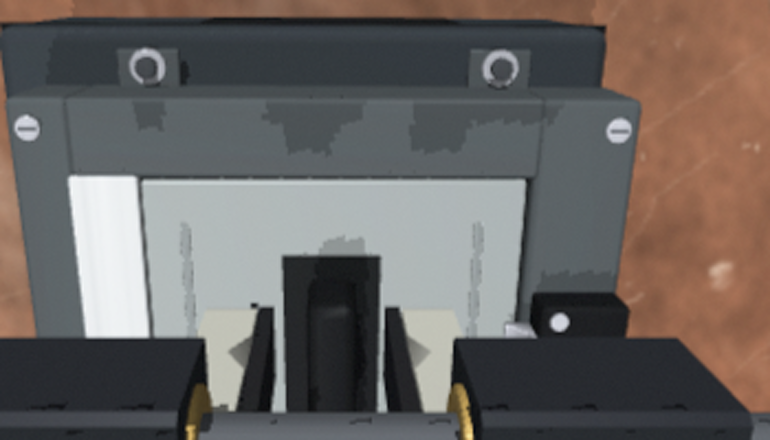

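The crop shows the plate flush. The nose tip at crop (506,324) overlaps the plate's front edge (col 519) by about 4 mm, so the catch has snapped over. I'll confirm with a gentle press on the front using the closed fingertips.

Run:
```python
from h import *
RC=R.from_euler('z',CY,degrees=True)
delta(np.append(C0,0)+RC.apply(np.array([-41,0,118])/1000),[180,0,CY-90])
```

```text
pos mm [-40.   39.4  66.6] rot [ 0.   -0.01 -0.03]
```

Call:
apply_moves([
  {"fingers": 0,"delta_pos": [-20,20,0],"angular": [0,0,0]},
  {"fingers": 0,"delta_pos": [-40,39.5,0],"angular": [0,0,0]},
  {"fingers": 0,"delta_pos": [-40,39.5,0],"angular": [0,0,0]},
  {"fingers": 0,"delta_pos": [-40,39.5,25],"angular": [0,0,0]},
  {"fingers": 0,"delta_pos": [-40,39.5,50],"angular": [0,0,0]},
  {"fingers": 0,"delta_pos": [-40,39.5,62],"angular": [0,0,0]},
  {"fingers": 0,"delta_pos": [-40,39.5,67],"angular": [0,0,0]},
  {"fingers": 0,"delta_pos": [-40,39.5,70],"angular": [0,0,0]},
  {"fingers": 0,"delta_pos": [-40,39.5,71],"angular": [0,0,0]},
  {"fingers": 0,"delta_pos": [-40,39.5,71],"angular": [0,0,0]},
])

```text
clock: 17.4
tool_pos: [0.4877, 0.1644, 0.1136]
orientation: [-180.0, -0.0, -106.6]
force: [0.4, -0.5, 0.2]
opening: 0.0004
gripper_force: 0.0
```

Call:
apply_moves([
  {"fingers": 0,"delta_pos": [0,0,0.5],"angular": [0,0,0]},
  {"fingers": 0,"delta_pos": [0,0,1],"angular": [0,0,0]},
  {"fingers": 0,"delta_pos": [0,0,1],"angular": [0,0,0]},
])

```text
clock: 17.7
tool_pos: [0.4875, 0.1643, 0.1125]
orientation: [180.0, -0.0, -106.6]
force: [-0.4, 0.1, 4.6]
opening: 0.0008
gripper_force: 1.9
```

Call:
apply_moves([
  {"fingers": 0,"delta_pos": [0,0,0.4],"angular": [0,0,0]},
  {"fingers": 0,"delta_pos": [0,0,0.6],"angular": [0,0,0]},
  {"fingers": 0,"delta_pos": [0,0,0.6],"angular": [0,0,0]},
])

```text
clock: 18.0
tool_pos: [0.4875, 0.1643, 0.1125]
orientation: [-180.0, -0.0, -106.6]
force: [-3.2, -0.1, 9.6]
opening: 0.0
gripper_force: 5.0
```

Call:
apply_moves([
  {"fingers": 0,"delta_pos": [0,0,-5],"angular": [0,0,0]},
  {"fingers": 0,"delta_pos": [0,0,-25],"angular": [0,0,0]},
  {"fingers": 0,"delta_pos": [0,0,-60],"angular": [0,0,0]},
  {"fingers": 0,"delta_pos": [0,0,-100],"angular": [0,0,0]},
  {"fingers": 0,"delta_pos": [40,0,-140],"angular": [0,0,0]},
  {"fingers": 0,"delta_pos": [60,0,-150],"angular": [0,0,0]},
  {"fingers": 0,"delta_pos": [60,0,-150],"angular": [0,0,0]},
])

```text
clock: 18.7
tool_pos: [0.4704, 0.1054, 0.2646]
orientation: [-179.8, 0.2, -106.7]
force: [-0.0, -0.1, -0.1]
opening: 0.0003
gripper_force: 0.0
```

Run:
```python
from h import *
o=ctrl.get_obs();im=ctrl.snapshot("wrist")
RC=R.from_euler('z',CY,degrees=True)
W=lambda x,y,z:np.append(C0,0)+RC.apply(np.array([x,y,z])/1000)
for n,X in(("nose tip home",(-63.5,0,114)),("front -60",(-67.5,-60.5,112.6)),("nose",(-63.5,-11,114))): print(n,proj("wrist",W(*X),o).round(1))
g=cv2.cvtColor(im,cv2.COLOR_RGB2GRAY);p=proj("wrist",W(-66,-8,113),o).astype(int)
print(p,[g[p[1]-1:p[1]+2,c].mean().round() for c in range(p[0]-15,p[0]+25)])
q=proj("wrist",W(-66,-30,113),o).astype(int);print(q,[g[q[1]-1:q[1]+2,c].mean().round() for c in range(q[0]-15,q[0]+15)])
```

```text
nose tip home [341.3 238.1]
front -60 [346.5 181.4]
nose [341.5 228.3]
[343 230] [np.float64(171.0), np.float64(167.0), np.float64(155.0), np.float64(150.0), np.float64(158.0), np.float64(171.0), np.float64(170.0), np.float64(170.0), np.float64(170.0), np.float64(170.0), np.float64(170.0), np.float64(170.0), np.float64(171.0), np.float64(170.0), np.float64(172.0), np.float64(169.0), np.float64(159.0), np.float64(148.0), np.float64(116.0), np.float64(111.0), np.float64(111.0), np.float64(107.0), np.float64(92.0), np.float64(29.0), np.float64(22.0), np.float64(31.0), np.float64(53.0), np.float64(109.0), np.float64(168.0), np.float64(190.0), np.float64(190.0), np.float64(182.0), np.float64(141.0), np.float64(61.0), np.float64(33.0), np.float64(33.0), np.float64(33.0), np.float64(33.0), np.float64(32.0), np.float64(34.0)]
[344 210] [np.float64(166.0), np.float64(150.0), np.float64(150.0), np.float64(146.0), np.float64(150.0), np.float64(171.0), np.float64(171.0), np.float64(171.0), np.float64(171.0), np.float64(171.0), np.float64(170.0), np.float64(171.0), np.float64(171.0), np.float64(171.0), np.float64(170.0), np.float64(172.0), np.float64(166.0), np.float64(117.0), np.float64(31.0), np.float64(53.0), np.float64(80.0), np.float64(89.0), np.float64(94.0), np.float64(94.0), np.float64(94.0), np.float64(92.0), np.float64(92.0), np.float64(94.0), np.float64(94.0), np.float64(94.0)]
```

Run:
```python
from h import *
im=ctrl.snapshot("wrist");g=cv2.cvtColor(im,7)
for r in range(206,252,3): print(r,g[r,334:372].tolist())
```

```text
206 [170, 171, 171, 170, 170, 170, 171, 171, 171, 171, 171, 153, 72, 35, 60, 84, 90, 95, 95, 94, 94, 95, 94, 94, 93, 93, 93, 93, 92, 93, 93, 92, 93, 92, 92, 92, 91, 92]
209 [170, 171, 171, 171, 170, 171, 171, 170, 170, 170, 169, 150, 67, 36, 66, 84, 90, 95, 94, 94, 93, 93, 94, 94, 93, 92, 95, 93, 93, 93, 93, 93, 93, 92, 93, 92, 92, 92]
212 [171, 170, 170, 171, 170, 170, 169, 169, 171, 170, 169, 146, 57, 38, 66, 84, 91, 95, 95, 91, 76, 80, 93, 91, 87, 86, 84, 75, 75, 80, 92, 85, 86, 85, 82, 76, 75, 78]
215 [171, 171, 170, 170, 170, 170, 171, 170, 170, 169, 166, 141, 40, 39, 68, 84, 92, 94, 95, 90, 75, 76, 74, 75, 77, 75, 74, 74, 74, 74, 76, 74, 76, 75, 74, 74, 74, 76]
218 [170, 171, 170, 170, 170, 170, 171, 170, 171, 170, 166, 138, 39, 40, 72, 86, 92, 88, 69, 67, 67, 66, 65, 66, 67, 65, 66, 65, 66, 65, 65, 67, 65, 66, 64, 67, 66, 65]
221 [171, 171, 170, 169, 169, 170, 171, 170, 169, 170, 165, 134, 39, 46, 74, 86, 80, 15, 19, 22, 23, 21, 23, 22, 22, 21, 22, 21, 21, 23, 23, 22, 21, 20, 22, 20, 22, 21]
224 [170, 169, 170, 170, 170, 171, 170, 171, 170, 170, 163, 126, 27, 41, 66, 69, 59, 1
[... 982 characters left out ...]
, 180, 178, 180, 179, 180, 179, 179, 180, 178, 180, 180, 179, 179, 164, 91, 30, 34, 32, 34, 34, 33, 33, 34, 33, 31, 62, 103, 103, 103, 100, 89, 82, 103, 102, 85]
245 [180, 179, 180, 179, 178, 179, 179, 180, 179, 178, 180, 178, 179, 180, 180, 179, 179, 157, 31, 32, 35, 34, 33, 33, 35, 32, 32, 39, 68, 104, 104, 102, 98, 86, 88, 103, 98, 86]
248 [179, 179, 179, 179, 180, 180, 179, 179, 180, 178, 179, 180, 179, 179, 179, 180, 179, 167, 106, 34, 34, 33, 34, 34, 35, 32, 33, 47, 78, 103, 102, 102, 96, 72, 93, 103, 94, 86]
251 [179, 180, 180, 179, 178, 180, 178, 179, 179, 180, 179, 180, 180, 180, 179, 180, 179, 180, 162, 78, 34, 33, 31, 34, 33, 33, 34, 47, 79, 103, 102, 103, 96, 79, 96, 103, 88, 79]
```

The nose tip is at col 341.5, exactly its predicted home position, about 4 px inside the plate edge at col 345. The front sits at the seated height, and the robot is clear of everything.

```bash
python3 -c "
from plant import ctrl
print(ctrl.close_job())"
```

```text
the job is handed in; nothing more can be done
None
```

The filter bay is closed: the cover's lip is hooked under the ledge, the spring catch is home over its front edge, and the plate lies flush. The highest force I read was about 10 N, the job took about 19 s, the arm is clear of everything, and the job is handed in.

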